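# Hold the granulator's feed lid open at 60 degrees

### The arm

A 6-joint arm with a two-finger parallel gripper is mounted at the origin on the work surface. World frame = base frame: x ahead of the robot, y to its left, z up, the work surface at z = 0. Lengths are in m, angles in degrees, forces in N, time in s.
With the tool pointing down it reaches from about 0.375 to 0.9 m from the base axis. Payload 3.1 kg.
Tool frame: the origin (TCP) lies between the finger pads; the fingertips stand bot.tip_extent ahead of it and the grasp point (between the pads) lies 2 mm behind it (bot.tip_extent is the distance from the TCP to the fingertips, in m); z points along the fingers, y is the direction in which the jaws open and shut (so a half turn about z gives the same grasp; the last joint's range is limited). The gripper opens to 87 mm and grips with 3 to 60 N. Pads are 19 mm wide; open, the fingers measure 117 mm over their backs; the gripper's body (75 mm by 190 mm) begins 51 mm behind the grasp point.
Start: joints at [65.346, 30.224, 82.088, -0, 67.689, -10.227], TCP at [0.156, 0.605, 0.24] pointing down, gripper open.
Joint ranges: [-176.69, 176.69], [-43.24, 126.21], [12.49, 139.97], [-82, 262], [0, 151.66], [-163.58, 163.58]. Speed limits (degrees/s): [159.86, 159.86, 180, 180, 180, 180].

### API

Orientations are given as a 3x3 rotation matrix whose columns are the frame's x, y, z axes.
In Python, from rig import bot, imaging, recognise, masks_of, mark_of gives the robot as it stands.
- The arm moves only by the tool send_rows, never from a script. Its argument "plan" is a list that holds one entry, the list of rows, each a list of 5 numbers: the shift along the world's x, y, z normalised to -1 to 1, where 1 is 0.03 m, then the turn about the world's z normalised to -1 to 1, where 1 is 0.1 rad, then the closure, from -1 (fully open) to 1 (shut). A call has 1 to 20 rows; each row shifts and turns the commanded pose from where the row before left it; what a row does not reach is not made up. A row lasts 1/10 s, in which the tool goes at most 50 mm and 8.59 degrees, less where a joint would pass 70% of its speed; a pose out of reach is approached as far as the arm can. A call with a number of a shift or a turn outside -1 to 1 is refused whole. A call with a gripper value outside its range is refused whole. The fingers move at their own pace and stop on an object; the grip force is fixed at half the most. Time passes only in rows, so rows that do not move let the fingers close. It gives the time, the measured TCP pose, the force and the opening at its end, in the units of the state.
- bot.read_state(): the state, without advancing time (a new reading comes with each control period).
- imaging.capture(name): name is "side" or "top" or "wrist"; returns a dict with "img" (400x640x3 uint8, blue, green, red), "mtx" (3x3 intrinsics, pixels), "pose" (4x4, takes a point from camera to world coordinates); the wrist camera has in their place "T_tool_cam" (4x4, takes a point from camera to tool coordinates, whose origin is the TCP and whose axes are the flange's). Camera axes: x right, y down, z forward; pixel columns grow to the right and rows downward; lengths in m; the calibration is good to about 2 mm. A picture is of the moment at which its call begins: read the wrist's pose just before it. There is no depth.
- bot.hand_in(): hands the job in, once; it reports no verdict.
Trained networks look in the newest picture that a camera, given by its name, has taken for a name from the list of things; names that differ only in an ending like _2 or _b are one class to them, and where a whole thing is asked for, a point or a joint stands for the part that bears it (a point fixed in the world has none). Each returns a list of dicts, best first, with "conf" (0 to 1); they miss things now and then, are a little off and sometimes report something else, mostly with a low value. They report only what shows in the picture. A call takes as long as a camera call.
- recognise(camera, target): "at" ([x, y, z] in m, in world coordinates, good to about 4 mm: the middle of the surface that is visible of it).
- masks_of(camera, target): "region" (400x640 bool, what is visible of it).
- mark_of(camera, target): "at" ([x, y, z] in m, in world coordinates, good to about 4 mm: a listed point, or the origin of a listed thing).
The state is a dict: "time_s": time; "joint_positions": joint angles; "qvel": joint speeds; "tau": joint torques, N m; "position": TCP position; "tcp_rot": TCP orientation; "force": force on the tool from outside, world axes, zero at the start; "moment": the same for the moment, N m; "opening": opening from 0.0 (shut) to 1.0 (fully open).
Only numpy, scipy, OpenCV 4.12 (cv2) and the standard library are available. Lean on these libraries where they do the work, as an engineer would, in place of code of your own. Each camera call takes 0.05 s, during which the arm holds its last target.

### The job

The feed chute of the under-bench granulator has jammed. With its yellow lid still down, draw the red-handled slide bolt on its front all the way back until it meets its stop, then lift the lid and hold it open at 60 degrees from shut so I can see into the throat; finish still holding it there, because the lid falls shut on its own and must not be dropped. Leave the fittings and tools on the bench where they are.

Things in the scene. Friction and masses are not known exactly. Their poses are not given: they have to be found in the camera images.
- granulator: Cream sheet-steel feed chute (220 mm in x, 240 mm in y, rim 120 mm above the bench) on a grey flange 270 x 290 mm, fixed; place and yaw vary. Origin on the bench under its centre; x points from the bolt side (front, nearer the robot) to the hinge side, y to the left seen from the robot, z up. A yellow emergency-stop box on its right wall reaches y = -191 mm, 100 mm high; a black guard switch is on its left.
- lid_handle (a point): Centre of the lid's black bar handle: round, 12 mm thick, 110 mm between its posts, along the chute's y, its axis 40 mm above the lid's upper face, 42 mm back from the lid's front edge, 195 mm from the hinge line. Lid shut: 164 mm above the bench, at x = -75, y = 0 mm in the chute's frame. Turns with the lid: its z axis is square to the lid, upright when shut, leaning to the chute's +x as it opens.
- lid_hinge (a point): Middle of the hinge line of the yellow lid, at the chute's back rim, 120 mm above the bench, x = +115, y = 0 mm in the chute's frame; the line runs along the chute's y. The lid is a sheet 232 mm (hinge to front edge) x 250 mm x 4 mm, 0.55 to 0.9 kg, with a 12 mm turned-down lip.
- lid (a joint): Opening angle of the lid about its hinge, rad: 0 shut and level, growing as its front edge rises; a check strap stops it at 1.48. It falls shut from any angle when let go. 60 degrees is 1.047.
- bolt_grip (a point): Middle of the slide bolt's red upright grip, a cylinder 18 mm in diameter and 45 mm tall (105 to 150 mm above the bench), its axis 43 mm in front of the lid's edge. In the chute's frame x = -160 mm, y = 0 with the bolt fully shot, y = -40 mm fully drawn. It stays upright.
- bolt (a joint): Travel of the slide bolt, m: 0 fully shot, growing as it is drawn along the chute's -y (to the right seen from the robot) to a hard stop at 0.040; starts at 0 to 0.006. It drags with about 2.5 N and stays where it is left. Its steel rod passes through an eye at the left of the lid's front edge and holds the lid down until drawn about 0.030.
- elbow: Loose cream pipe elbow, about 90 x 90 x 48 mm, lying to the right of the chute; leave it alone. Origin on its underside near the bend.
- tee: Loose cream pipe tee, 110 x 84 x 48 mm, lying to the right of the chute; leave it alone. Origin under its run's middle.
- coupling: Loose cream pipe coupling, a tube 62 mm in diameter and 70 mm tall standing to the left of the chute; leave it alone. Origin at the centre of its underside.
- wrench: Loose steel wrench, 180 mm long, lying on the bench in front of the chute; leave it alone. Origin under its middle.
- screwdriver: Loose screwdriver with a green handle, 200 mm long, lying at the left; leave it alone. Origin under its middle.
- hammer: Loose hammer, 260 mm long, lying at the right; leave it alone. Origin under its middle.
- spray_can: Loose blue spray can, 56 mm in diameter and 160 mm tall, standing at the left; leave it alone. Origin at the centre of its underside.

How it is judged:
By the outcome, as a careful person would: the job done as asked, in the order asked, and still so for the second after the job is handed in, while the arm keeps its last pose, push and grip.
It also fails if it takes over 48 s, if anything falls off the work surface, if the arm or the gripper's body presses on something with over 40 N, if the wrist force passes 120 N, or if a joint passes its speed limit or range.

## Working session

There is one attempt and no reset: what is moved stays moved. The work goes in short steps, Python scripts to look and compute and a tool call to move; the robot and the scene stay as the last step left them, time stands still between calls to the robot, and variables do not carry over. Pictures are saved under pics/ and viewed, and the job is handed in when it is done.

Besides the shell and the picture viewer there is one more tool, called after "Emit:" as name([rows], argument=value, ...), one row to a line, values as JSON. send_rows: Moves the arm, as the interface text tells. Its arguments: {"type":"object","properties":{"plan":{"type":"array"}},"required":["plan"]}

```bash
ls; mkdir -p pics
python3 - <<'E'
from rig import bot, imaging, recognise, masks_of, mark_of
import cv2
print(bot.read_state(), bot.tip_extent)
for c in ["side","top"]:
    d=imaging.capture(c); cv2.imwrite(f"pics/{c}0.png",d["img"])
    print(c,d["mtx"].tolist(),d["pose"].round(3).tolist())
    for t in ["granulator","lid_handle","lid_hinge","bolt_grip"]:
        print(t,[( [round(x,4) for x in r["at"]],round(r["conf"],2)) for r in mark_of(c,t)][:2])
    for t in ["elbow","tee","coupling","wrench","screwdriver","hammer","spray_can"]:
        print(t,[( [round(x,3) for x in r["at"]],round(r["conf"],2)) for r in mark_of(c,t)][:1])
E
```

```text
pics
{'time_s': 0.0, 'joint_positions': array([ 6.53468411e+01,  3.02778100e+01,  8.21583573e+01, -1.92547541e-04,
        6.76884709e+01, -1.02273037e+01]), 'qvel': array([-0.04084206,  0.07993527, -0.00579383, -0.10718722,  0.09101874,
       -0.02178984]), 'tau': array([ 6.95290873e-04, -4.40049934e+01, -1.76592529e+01,  6.35238597e-02,
        5.79827616e-02, -1.54739878e-04]), 'position': array([0.15537534, 0.60464462, 0.23857305]), 'tcp_rot': array([[-9.68470984e-01,  2.49124736e-01, -9.04563362e-04],
       [ 2.49126084e-01,  9.68469039e-01, -1.97835787e-03],
       [ 3.83183727e-04, -2.14133253e-03, -9.99997634e-01]]), 'force': array([-0.38852242,  0.06407861,  0.12756476]), 'moment': array([0.02089736, 0.0404928 , 0.01242179]), 'opening': 0.9967328142322246} 0.017
side [[431.2083742163813, 0.0, 316.0875513524836], [0.0, 431.2083742163813, 197.04828845804337], [0.0, 0.0, 1.0]] [[0.822, -0.445, 0.355, -0.043], [-0.569, -0.635, 0.523, -0.757], [-0.007, -0.632, -0.775, 1.357], [0.0, 0.0, 0.0, 1.0]]
granulator []
lid_handle [([0.5599, 0.052, 0.1638], 0.65)]
lid_hinge [([0.75, 0.0
[... 375 characters left out ...]
324.67980631649925], [0.0, 489.39265724983346, 203.765264451182], [0.0, 0.0, 1.0]] [[0.005, -0.989, 0.15, 0.328], [-1.0, -0.007, -0.011, 0.071], [0.012, -0.15, -0.989, 1.472], [0.0, 0.0, 0.0, 1.0]]
granulator [([0.634, 0.0583, 0.0022], 0.87)]
lid_handle [([0.5561, 0.0499, 0.1655], 0.81), ([0.5617, 0.4971, 0.0019], 0.19)]
lid_hinge [([0.3811, 0.0209, -0.0001], 0.73), ([0.7476, 0.0581, 0.1194], 0.65)]
bolt_grip [([0.4716, 0.0483, 0.1281], 0.7)]
elbow [([0.673, -0.213, -0.001], 0.84)]
tee [([0.518, -0.178, -0.001], 0.96)]
coupling [([0.597, 0.267, -0.001], 0.65)]
wrench [([0.382, 0.02, 0.001], 0.93)]
screwdriver [([0.299, 0.408, -0.0], 0.76)]
hammer [([0.31, -0.367, -0.002], 0.85)]
spray_can []
```

View pics/side0.png

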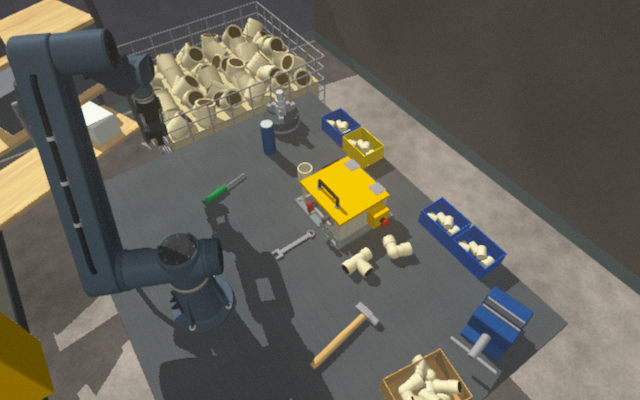

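View pics/top0.png

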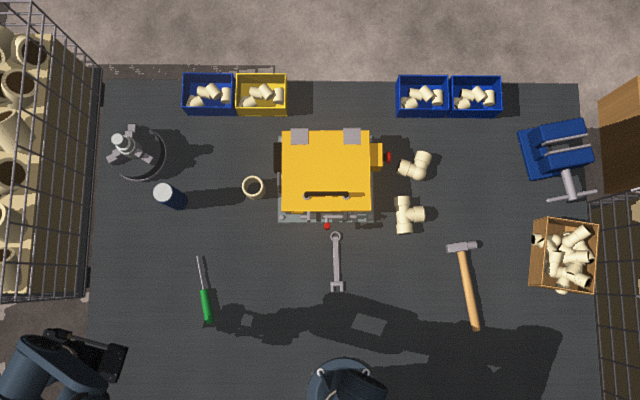

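The top view shows the lid at about px (281–370, 130–212), the handle near (327, 194) and the red grip near (327, 226). The chute's yaw is small. The wrench lies just in front of the bolt at (336, 262). Next I'll measure the yaw from the lid mask.

```bash
cat > h.py <<'E'
from rig import bot, imaging, recognise, masks_of, mark_of
import numpy as np, cv2
def toplane(d,uv,z,pose=None):
    P=d["pose"] if pose is None else pose
    uv=np.atleast_2d(np.asarray(uv,float))
    r=np.c_[uv,np.ones(len(uv))]@np.linalg.inv(d["mtx"]).T@P[:3,:3].T
    o=P[:3,3]
    return o+r*((z-o[2])/r[:,2])[:,None]
E
python3 - <<'E'
from h import *
for c in ["top","side"]:
    d=imaging.capture(c)
    m=masks_of(c,"lid")
    if not m: print(c,"none"); continue
    print(c,m[0]["conf"],m[0]["region"].sum())
    hsv=cv2.cvtColor(d["img"],cv2.COLOR_BGR2HSV)
    mk=(m[0]["region"]).astype(np.uint8)
    cs,_=cv2.findContours(mk,cv2.RETR_EXTERNAL,cv2.CHAIN_APPROX_NONE)
    k=max(cs,key=cv2.contourArea)[:,0,:]
    w=toplane(d,k,0.124)[:,:2].astype(np.float32)
    print(cv2.minAreaRect(w), cv2.boundingRect(k))
    for t in ["lid_handle","lid_hinge","bolt_grip","granulator"]:
        print(t,[( [round(x,4) for x in r["at"]],round(r["conf"],2)) for r in mark_of(c,t)][:2])
    if c=="top":
        cv2.imwrite("pics/topz.png",cv2.resize(d["img"][110:250,250:430],None,fx=4,fy=4,interpolation=cv2.INTER_CUBIC))
E
```

```text
top 0.81 7348
((0.6172147393226624, 0.05440104007720947), (0.2636907696723938, 0.25496187806129456), 1.0746737718582153) (280, 129, 92, 93)
lid_handle [([0.5558, 0.0532, 0.1657], 0.86)]
lid_hinge [([0.7437, 0.0577, 0.1173], 0.77), ([0.3025, 0.4084, 0.0012], 0.74)]
bolt_grip [([0.4733, 0.0505, 0.1286], 0.72)]
granulator [([0.6348, 0.059, 0.0009], 0.76)]
side 0.9 3410
((0.616135835647583, 0.046125173568725586), (0.2614986300468445, 0.2655174434185028), 89.83592224121094) (301, 157, 88, 70)
lid_handle [([0.5561, 0.0545, 0.1655], 0.55)]
lid_hinge [([0.7489, 0.0563, 0.1202], 0.95)]
bolt_grip [([0.4718, 0.0528, 0.1246], 0.6)]
granulator []
```

View pics/topz.png

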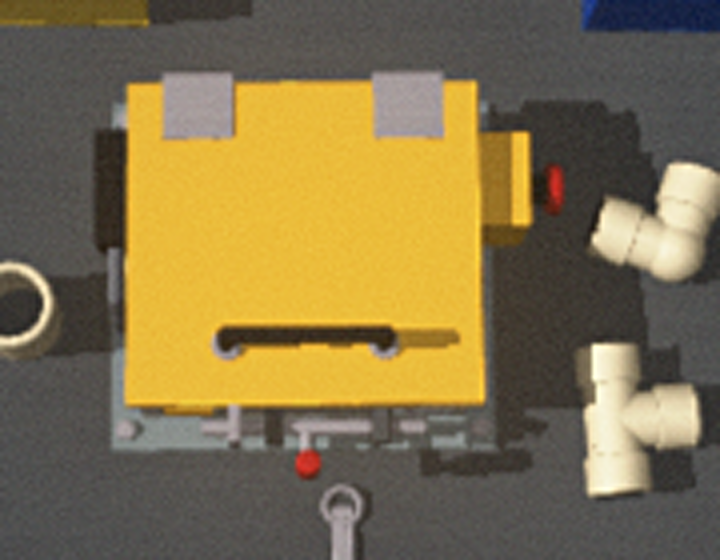

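Emit:
send_rows([
  [[0.53,-0.92,0,0.136,-1],[0.53,-0.92,0,0.136,-1],[0.53,-0.92,0,0.136,-1],[0.53,-0.92,0,0.136,-1],[0.53,-0.92,0,0.136,-1],[0.53,-0.92,0,0.136,-1],[0.53,-0.92,0,0.136,-1],[0.53,-0.92,0,0.136,-1],[0.53,-0.92,0,0.136,-1],[0.53,-0.92,0,0.136,-1],[0.53,-0.92,0,0.136,-1],[0.53,-0.92,0,0.136,-1],[0.53,-0.92,0,0.136,-1],[0.53,-0.92,0,0.136,-1],[0.53,-0.92,0,0.136,-1],[0.53,-0.92,0,0.136,-1],[0.53,-0.92,0,0.136,-1],[0.53,-0.92,0,0.136,-1],[0.53,-0.92,0,0.136,-1],[0,0,0,0,-1]],
])

```text
time_s: 3.8
position: [0.4608, 0.078, 0.24]
tcp_rot: [[-1.0, -0.003, 0.004], [-0.003, 1.0, -0.001], [-0.004, -0.001, -1.0]]
force: [0.4, 0.6, 0.0]
opening: 1.002
```

Run:
```python
from h import *
s=bot.read_state(); print(s["position"],np.degrees(np.arctan2(s["tcp_rot"][1,1],s["tcp_rot"][0,1])))
d=imaging.capture("wrist"); cv2.imwrite("pics/w1.png",d["img"])
print(d["T_tool_cam"].round(3).tolist())
for t in ["bolt_grip","lid_handle"]:
    print(t,[( [round(x,4) for x in r["at"]],round(r["conf"],2)) for r in mark_of("wrist",t)][:2])
```

```text
[0.46081696 0.0779752  0.24002871] 90.15568120546114
[[-0.001, -0.969, -0.247, 0.067], [1.0, -0.001, 0.0, 0.0], [-0.001, -0.247, 0.969, -0.144], [0.0, 0.0, 0.0, 1.0]]
bolt_grip [([0.4708, 0.05, 0.1252], 0.77)]
lid_handle []
```

View pics/w1.png

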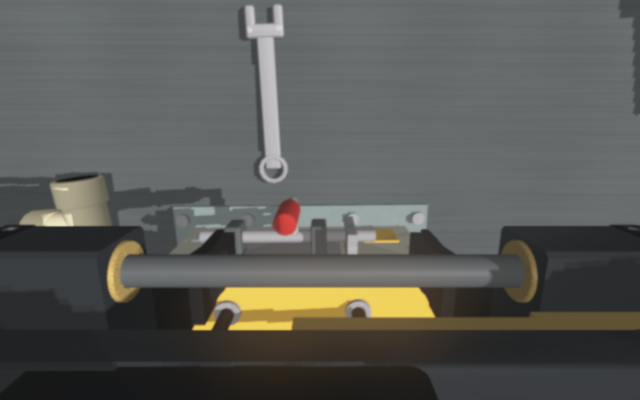

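The wrist view shows the red grip at about px (288, 215) between two brackets at (235, 235) and (320, 235). The jaw direction is already across the bolt's travel.

Emit:
send_rows([
  [[0.37,-0.93,0,0.17,-0.26],[0,0,0,0,-0.26],[0,0,0,0,-0.26],[0,0,-0.8,0,-0.26],[0,0,-0.8,0,-0.26],[0,0,-0.3,0,-0.26],[0,0,0,0,-0.26]],
])

```text
time_s: 4.65
position: [0.4673, 0.054, 0.1816]
tcp_rot: [[-1.0, -0.025, -0.004], [-0.025, 1.0, 0.001], [0.004, 0.001, -1.0]]
force: [0.0, -0.0, -0.4]
opening: 0.631
```

Emit:
send_rows([
  [[0.15,-0.13,-0.3,0,-0.26],[0,0,-0.4,0,-0.26],[0,0,-0.4,0,-0.26],[0,0,-0.4,0,-0.26],[0,0,0,0,-0.26],[0,0,0,0,-0.26]],
])

```text
time_s: 5.25
position: [0.4741, 0.049, 0.138]
tcp_rot: [[-1.0, -0.024, 0.001], [-0.024, 1.0, -0.0], [-0.001, -0.0, -1.0]]
force: [0.5, 0.0, 0.8]
opening: 0.629
```

Run:
```python
from h import *
s=bot.read_state(); print(s["position"],s["force"])
d=imaging.capture("wrist"); cv2.imwrite("pics/w2.png",d["img"])
for t in ["bolt_grip"]:
    print(t,[( [round(x,4) for x in r["at"]],round(r["conf"],2)) for r in mark_of("wrist",t)][:2])
d=imaging.capture("side"); cv2.imwrite("pics/s2.png",cv2.resize(d["img"][140:260,240:420],None,fx=4,fy=4,interpolation=cv2.INTER_CUBIC))
```

```text
[0.47408512 0.04895233 0.13796701] [0.52157488 0.0457125  0.7600011 ]
bolt_grip [([0.4711, 0.0511, 0.1307], 0.83)]
```

View pics/w2.png

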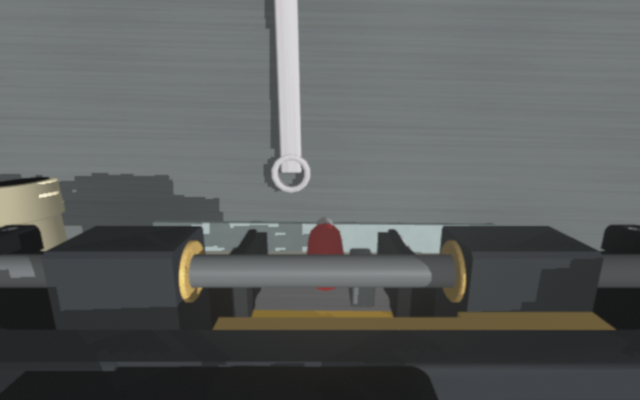

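View pics/s2.png

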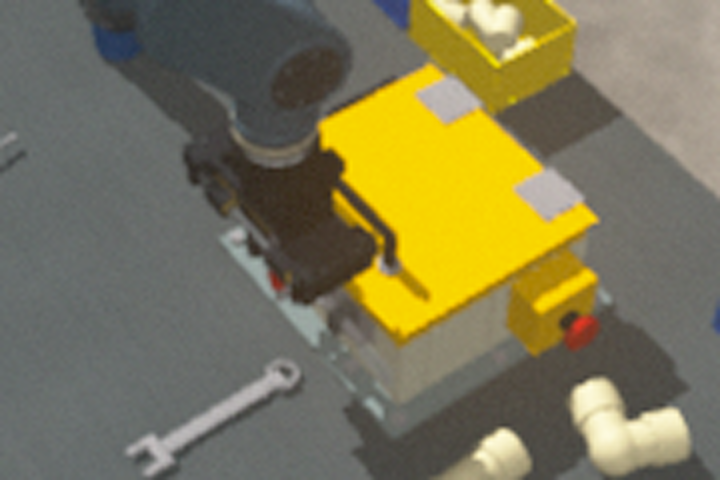

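The red grip at px (325, 255) sits between the open fingers at x 235–405. Next I'll close on it.

Emit:
send_rows([
  [[-0.05,0.06,-0.05,0,0.2],[0,0,0,0,0.6],[0,0,0,0,1],[0,0,0,0,1],[0,0,0,0,1],[0,0,0,0,1]],
])

```text
time_s: 6.0
position: [0.4719, 0.0507, 0.1361]
tcp_rot: [[-1.0, -0.024, 0.0], [-0.024, 1.0, -0.0], [-0.0, -0.0, -1.0]]
force: [-0.6, -0.1, 0.7]
opening: 0.196
```

Emit:
send_rows([
  [[0.01,-0.2,0,0,1],[0.01,-0.2,0,0,1],[0.01,-0.2,0,0,1],[0.01,-0.2,0,0,1],[0,-0.15,0,0,1],[0,0,0,0,1],[0,0,0,0,1]],
])

```text
time_s: 6.7
position: [0.4724, 0.0215, 0.136]
tcp_rot: [[-1.0, -0.024, -0.002], [-0.024, 1.0, -0.001], [0.002, -0.001, -1.0]]
force: [-3.4, -2.5, 3.2]
opening: 0.199
```

Emit:
send_rows([
  [[0,-0.1,0,0,1],[0,-0.1,0,0,1],[0,0,0,0,1]],
])

```text
time_s: 7.0
position: [0.4725, 0.0164, 0.136]
tcp_rot: [[-1.0, -0.024, -0.001], [-0.024, 1.0, 0.0], [0.001, 0.0, -1.0]]
force: [-4.4, 1.5, 4.7]
opening: 0.199
```

Emit:
send_rows([
  [[0,-0.1,0,0,1],[0,0,0,0,1]],
])

```text
time_s: 7.2
position: [0.4725, 0.0133, 0.136]
tcp_rot: [[-1.0, -0.024, -0.001], [-0.024, 1.0, 0.0], [0.001, 0.0, -1.0]]
force: [-4.0, 1.4, 5.0]
opening: 0.197
```

Emit:
send_rows([
  [[0,-0.07,0,0,1],[0,0,0,0,1]],
])

```text
time_s: 7.4
position: [0.4725, 0.0116, 0.136]
tcp_rot: [[-1.0, -0.023, -0.001], [-0.023, 1.0, 0.001], [0.001, 0.001, -1.0]]
force: [-4.1, 2.5, 5.5]
opening: 0.203
```

Emit:
send_rows([
  [[0,-0.07,0,0,1],[0,0,0,0,1]],
])

```text
time_s: 7.6
position: [0.4725, 0.0113, 0.136]
tcp_rot: [[-1.0, -0.021, -0.001], [-0.021, 1.0, 0.004], [0.001, 0.004, -1.0]]
force: [-2.0, 11.1, 4.5]
opening: 0.198
```

Emit:
send_rows([
  [[0,-0.06,0,0,1],[0,0,0,0,1]],
])

```text
time_s: 7.8
position: [0.4724, 0.0111, 0.136]
tcp_rot: [[-1.0, -0.02, -0.001], [-0.02, 1.0, 0.007], [0.001, 0.007, -1.0]]
force: [-2.2, 17.4, 5.0]
opening: 0.195
```

The force rises to 17 N with no further motion after 39.5 mm, so the stop is met. I'll open and rise straight up.

Emit:
send_rows([
  [[0,0,0,0,0.2],[0,0,0,0,-0.26],[0,0,0,0,-0.26],[0,0,0,0,-0.26],[0,0,0.5,0,-0.26],[0,0,1,0,-0.26],[0,0,1,0,-0.26],[0,0,1,0,-0.26],[0,0,0.3,0,-0.26],[0,0,0,0,-0.26]],
])

```text
time_s: 8.8
position: [0.4743, 0.0068, 0.2512]
tcp_rot: [[-1.0, -0.023, 0.004], [-0.023, 1.0, -0.001], [-0.004, -0.001, -1.0]]
force: [-0.7, -0.4, -1.1]
opening: 0.629
```

Run:
```python
from h import *
s=bot.read_state(); print(s["position"],s["force"])
d=imaging.capture("wrist"); cv2.imwrite("pics/w3.png",d["img"])
for c in ["wrist","top","side"]:
  if c!="wrist": d=imaging.capture(c)
  for t in ["bolt_grip","lid_handle","lid_hinge"]:
    print(c,t,[( [round(x,4) for x in r["at"]],round(r["conf"],2)) for r in mark_of(c,t)][:2])
```

```text
[0.4743403  0.0067802  0.25118723] [-0.68596374 -0.37034498 -1.07246873]
wrist bolt_grip [([0.4736, 0.0112, 0.1306], 0.71)]
wrist lid_handle [([0.5604, 0.054, 0.1657], 0.63)]
wrist lid_hinge [([0.6345, 0.0547, -0.0006], 0.32)]
top bolt_grip []
top lid_handle [([0.5576, 0.0516, 0.1649], 0.95), ([0.3021, 0.4073, 0.0002], 0.7)]
top lid_hinge []
side bolt_grip [([0.4767, 0.0102, 0.1268], 0.49)]
side lid_handle [([0.5575, 0.0575, 0.1644], 0.6), ([0.5227, -0.1761, -0.0001], 0.4)]
side lid_hinge [([0.7509, 0.0557, 0.1214], 0.57)]
```

View pics/w3.png

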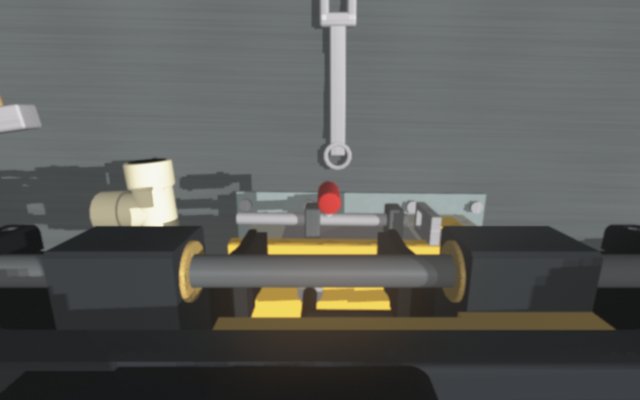

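The grip is now at px (329, 197) and y ≈ 0.011. The rod end is clear of the lid's eye at (432, 225). Next I'll turn 90° and move over the handle.

Emit:
send_rows([
  [[0.172,0.096,0,-0.98,-0.6],[0.172,0.096,0,-0.98,-0.6],[0.172,0.096,0,-0.98,-0.6],[0.172,0.096,0,-0.98,-0.6],[0.172,0.096,0,-0.98,-0.6],[0.172,0.096,0,-0.98,-0.6],[0.172,0.096,0,-0.98,-0.6],[0.172,0.096,0,-0.98,-0.6],[0.172,0.096,0,-0.98,-0.6],[0.172,0.096,0,-0.98,-0.6],[0.172,0.096,0,-0.98,-0.6],[0.172,0.096,0,-0.98,-0.6],[0.172,0.096,0,-0.98,-0.6],[0.172,0.096,0,-0.98,-0.6],[0.172,0.096,0,-0.98,-0.6],[0.172,0.096,0,-0.98,-0.6],[0,0,0,0,-0.6],[0,0,0,0,-0.6]],
])

```text
time_s: 11.2
position: [0.5554, 0.0535, 0.2499]
tcp_rot: [[-0.029, 1.0, -0.001], [1.0, 0.029, -0.0], [-0.0, -0.001, -1.0]]
force: [-0.8, 0.7, -0.8]
opening: 0.799
```

Run:
```python
from h import *
s=bot.read_state(); print(s["position"],s["force"],np.degrees(np.arctan2(s["tcp_rot"][1,1],s["tcp_rot"][0,1])))
d=imaging.capture("wrist"); cv2.imwrite("pics/w4.png",d["img"])
for c in ["wrist","side"]:
  if c!="wrist": d=imaging.capture(c)
  for t in ["lid_handle"]:
    print(c,t,[( [round(x,4) for x in r["at"]],round(r["conf"],2)) for r in mark_of(c,t)][:2])
```

```text
[0.55540273 0.0534684  0.24990028] [-0.82875432  0.66145951 -0.82225691] 1.6428808592341557
wrist lid_handle [([0.5597, 0.0513, 0.1679], 0.61)]
side lid_handle [([0.556, 0.0546, 0.1658], 0.83)]
```

View pics/w4.png

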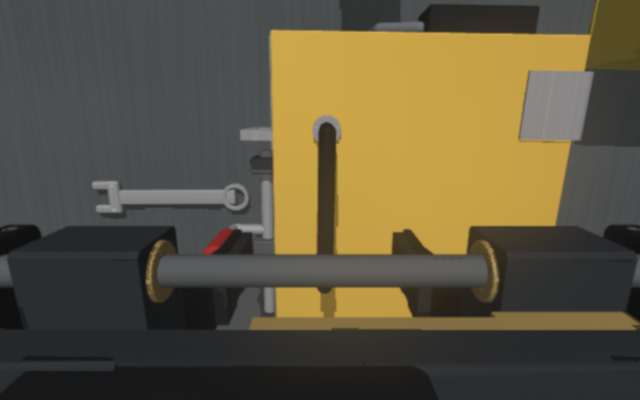

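The bar runs at px x≈327, midway between the fingers at about 225 and 415. I'll descend and check the height before closing.

Emit:
send_rows([
  [[0.05,0,-0.8,0,-0.6],[0,0,-0.8,0,-0.6],[0,0,-0.8,0,-0.6],[0,0,-0.5,0,-0.6],[0,0,0,0,-0.6],[0,0,0,0,-0.6]],
])

```text
time_s: 12.0
position: [0.5573, 0.0534, 0.1632]
tcp_rot: [[-0.027, 1.0, -0.0], [1.0, 0.027, -0.0], [-0.0, -0.0, -1.0]]
force: [0.1, -0.3, 0.8]
opening: 0.8
```

Emit:
send_rows([
  [[0,0,-0.03,0,0.2],[0,0,0,0,0.7],[0,0,0,0,1],[0,0,0,0,1],[0,0,0,0,1],[0,0,0,0,1]],
])

```text
time_s: 12.6
position: [0.5572, 0.0535, 0.1623]
tcp_rot: [[-0.026, 1.0, 0.0], [1.0, 0.026, 0.0], [0.0, 0.0, -1.0]]
force: [0.2, -1.4, 0.5]
opening: 0.341
```

Run:
```python
import numpy as np
psi=np.radians(1.3); hx,hz=0.115,0.120
p0=None
for k in range(0,13):
    th=np.radians(5*k); x=hx-.190*np.cos(th)+.044*np.sin(th); z=hz+.190*np.sin(th)+.044*np.cos(th)
    if p0 is not None:
        dx,dz=x-p0[0],z-p0[1]; print(5*k, "abs",round(x,4),round(z,4),"row x,y,z",round(dx*np.cos(psi)/.03,3),round(dx*np.sin(psi)/.03,3),round(dz/.03,3))
    p0=(x,z)
```

```text
5 abs -0.0704 0.1804 row x,y,z 0.152 0.003 0.546
10 abs -0.0645 0.1963 row x,y,z 0.199 0.005 0.531
15 abs -0.0571 0.2117 row x,y,z 0.244 0.006 0.512
20 abs -0.0485 0.2263 row x,y,z 0.288 0.007 0.488
25 abs -0.0386 0.2402 row x,y,z 0.33 0.007 0.461
30 abs -0.0275 0.2531 row x,y,z 0.369 0.008 0.431
35 abs -0.0154 0.265 row x,y,z 0.405 0.009 0.397
40 abs -0.0023 0.2758 row x,y,z 0.438 0.01 0.36
45 abs 0.0118 0.2855 row x,y,z 0.467 0.011 0.321
50 abs 0.0266 0.2938 row x,y,z 0.494 0.011 0.279
55 abs 0.0421 0.3009 row x,y,z 0.516 0.012 0.235
60 abs 0.0581 0.3065 row x,y,z 0.535 0.012 0.189
```

Emit:
send_rows([
  [[0,0,0,0,1],[0,0,0,0,1],[0,0,0,0,1]],
])

```text
time_s: 12.9
position: [0.5578, 0.0535, 0.1622]
tcp_rot: [[-0.026, 1.0, 0.002], [1.0, 0.026, 0.0], [0.0, 0.002, -1.0]]
force: [1.4, 0.9, -1.6]
opening: 0.125
```

The fingers stopped on the bar at about 11–12 mm. I'll lift the first 10° and check the force.

Emit:
send_rows([
  [[0.08,0,0.27,0,1],[0.08,0,0.27,0,1],[0.1,0,0.27,0,1],[0.1,0,0.27,0,1],[0,0,0,0,1]],
])

```text
time_s: 13.4
position: [0.5685, 0.0536, 0.1958]
tcp_rot: [[-0.026, 1.0, 0.001], [1.0, 0.026, 0.0], [0.0, 0.001, -1.0]]
force: [2.4, -0.0, -6.4]
opening: 0.127
```

Emit:
send_rows([
  [[0.12,0,0.26,0,1],[0.12,0,0.26,0,1],[0.145,0,0.245,0,1],[0.145,0,0.245,0,1],[0.165,0,0.23,0,1],[0.165,0,0.23,0,1],[0.185,0,0.215,0,1],[0.185,0,0.215,0,1],[0.2,0.01,0.2,0,1],[0.2,0.01,0.2,0,1],[0.22,0.01,0.18,0,1],[0.22,0.01,0.18,0,1],[0,0,0,0,1],[0,0,0,0,1]],
])

```text
time_s: 14.8
position: [0.6285, 0.0544, 0.276]
tcp_rot: [[-0.027, 1.0, -0.004], [1.0, 0.027, -0.001], [-0.001, -0.004, -1.0]]
force: [-5.9, 1.4, 1.6]
opening: 0.128
```

Run:
```python
from h import *
s=bot.read_state(); print(s["position"],s["force"],s["opening"])
for c in ["side","top"]:
  d=imaging.capture(c)
  cv2.imwrite(f"pics/{c}5.png",cv2.resize(d["img"][80:260,220:460],None,fx=3,fy=3,interpolation=cv2.INTER_CUBIC))
  for t in ["lid_handle","lid_hinge"]:
    print(c,t,[( [round(x,4) for x in r["at"]],round(r["conf"],2)) for r in mark_of(c,t)][:2])
```

```text
[0.62845821 0.05439003 0.27601367] [-5.91617635  1.37362011  1.56730797] 0.12836958178200517
side lid_handle [([0.6289, 0.0551, 0.2768], 0.68)]
side lid_hinge []
top lid_handle []
top lid_hinge []
```

View pics/side5.png

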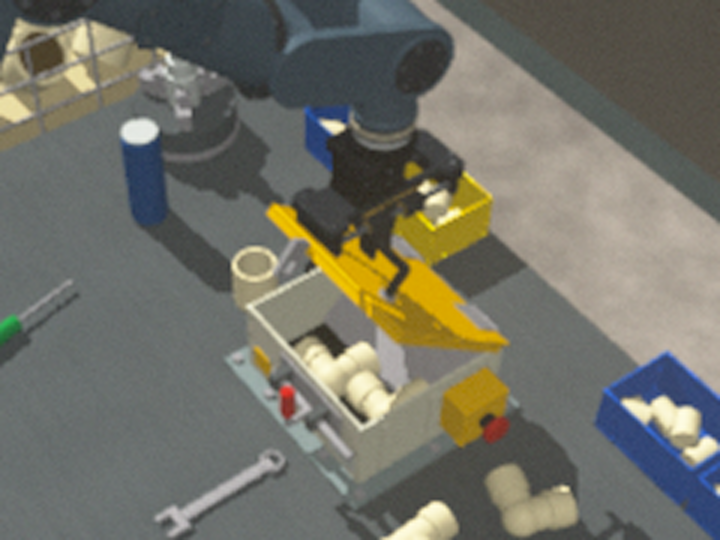

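The throat is open, the bolt is clear and the lid is at about 40°. I'll lift the remaining 20°.

Emit:
send_rows([
  [[0.235,0.005,0.16,0,1],[0.235,0.005,0.16,0,1],[0.245,0.005,0.14,0,1],[0.245,0.005,0.14,0,1],[0.26,0.005,0.12,0,1],[0.26,0.005,0.12,0,1],[0.27,0.005,0.095,0,1],[0.27,0.005,0.095,0,1],[0,0,0,0,1],[0,0,0,0,1],[0,0,0,0,1]],
])

```text
time_s: 16.2
position: [0.6911, 0.0551, 0.3089]
tcp_rot: [[-0.027, 1.0, 0.003], [1.0, 0.027, -0.002], [-0.002, 0.003, -1.0]]
force: [-4.3, -0.1, 5.5]
opening: 0.126
```

Run:
```python
from h import *
s=bot.read_state(); print(s["time_s"],s["position"],s["force"],s["opening"])
for c in ["side","top","wrist"]:
  d=imaging.capture(c)
  np.save(f"{c}6.npy",d["img"]); 
  cv2.imwrite(f"pics/{c}6.png",cv2.resize(d["img"][80:260,220:460],None,fx=3,fy=3,interpolation=cv2.INTER_CUBIC) if c!="wrist" else d["img"])
  for t in ["lid_handle","lid_hinge"]:
    print(c,t,[( [round(x,4) for x in r["at"]],round(r["conf"],2)) for r in mark_of(c,t)][:2])
  m=masks_of(c,"lid"); print(c,[(round(r["conf"],2),int(r["region"].sum())) for r in m][:2])
  if m: np.save(f"{c}6m.npy",m[0]["region"])
```

```text
16.2 [0.6910674  0.05510189 0.30889824] [-4.33062307 -0.08813044  5.52645695] 0.12637986487268946
side lid_handle [([0.6938, 0.0581, 0.3086], 0.58)]
side lid_hinge [([0.7507, 0.0515, 0.1216], 0.78)]
side [(0.95, 667)]
top lid_handle []
top lid_hinge []
top [(0.75, 891)]
wrist lid_handle [([0.6948, 0.0533, 0.3104], 0.92)]
wrist lid_hinge [([0.7468, 0.0579, 0.1206], 0.96)]
wrist [(0.72, 58072)]
```

View pics/side6.png

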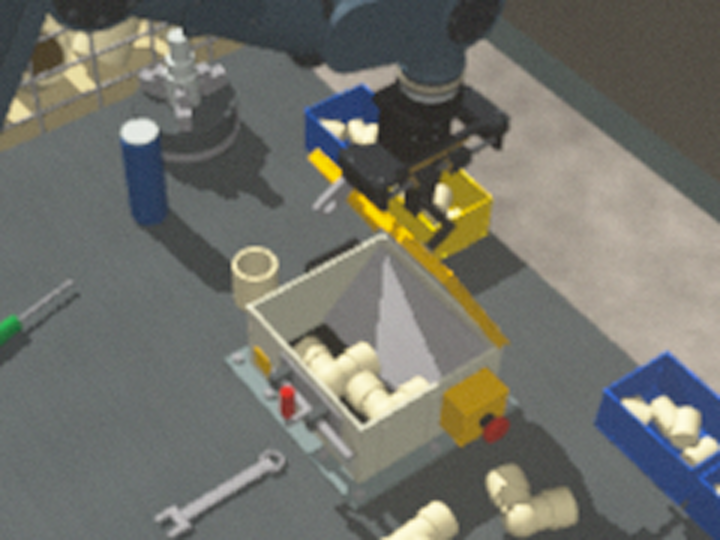

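View pics/top6.png

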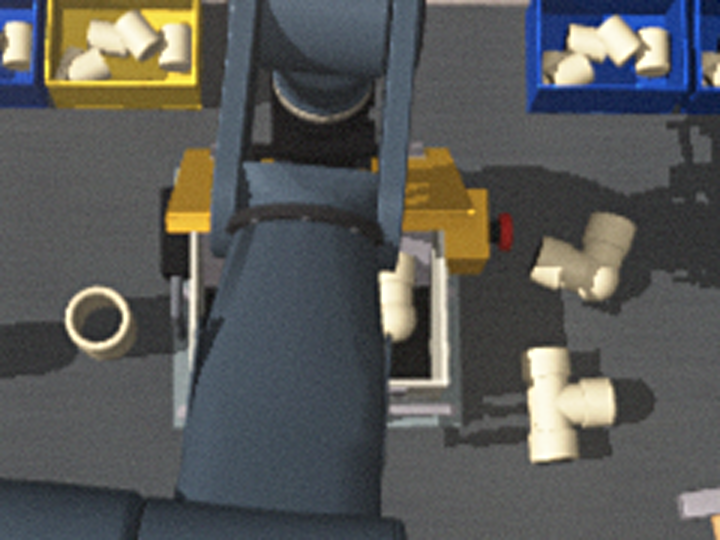

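View pics/wrist6.png

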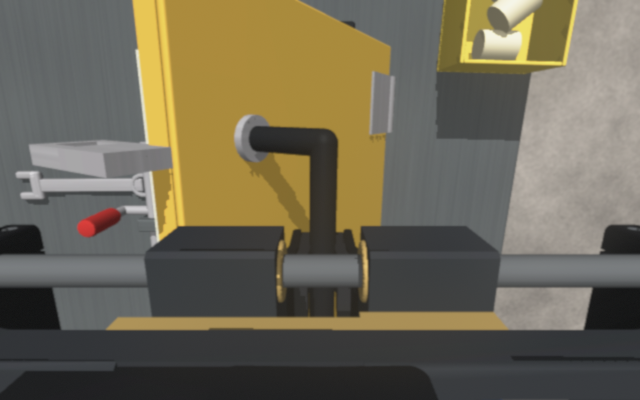

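Run:
```python
from h import *
psi=np.radians(1.3)
ex=np.array([np.cos(psi),np.sin(psi),0]);ey=np.array([-np.sin(psi),np.cos(psi),0])
hinge=np.array([.7475,.0571,.120])
def proj(d,p):
    P=np.linalg.inv(d["pose"]); q=P[:3,:3]@p+P[:3,3]; u=d["mtx"]@q; return u[:2]/u[2]
D={c:imaging.capture(c) for c in ["side","top"]}
for th in [54,57,60,63,66]:
    t=np.radians(th); a=-np.cos(t)*ex+np.array([0,0,np.sin(t)]); n=np.sin(t)*ex+np.array([0,0,np.cos(t)])
    print(th,[(c,[proj(D[c],hinge+.232*a+n*.004+ey*y).round(1).tolist() for y in (.125,-.125)],'lip',[proj(D[c],hinge+.232*a-n*.010+ey*y).round(1).tolist() for y in (.125,-.125)]) for c in D])
print("hinge ends",[ (c,proj(D[c],hinge+ey*.125).round(1),proj(D[c],hinge-ey*.125).round(1)) for c in D])
im=D["top"]["img"]; cv2.imwrite("pics/t7.png",cv2.resize(im[120:180,265:395],None,fx=6,fy=6,interpolation=cv2.INTER_NEAREST))
im=D["side"]["img"]; cv2.imwrite("pics/s7.png",cv2.resize(im[120:210,310:400],None,fx=6,fy=6,interpolation=cv2.INTER_NEAREST))
```

```text
54 [('side', [[320.0, 134.2], [365.4, 176.3]], 'lip', [[317.4, 137.2], [362.6, 179.6]]), ('top', [[275.1, 160.0], [377.8, 158.5]], 'lip', [[275.5, 165.3], [377.5, 163.9]])]
57 [('side', [[322.3, 131.6], [368.0, 173.6]], 'lip', [[319.6, 134.5], [365.0, 176.8]]), ('top', [[274.9, 155.3], [378.0, 153.8]], 'lip', [[275.2, 160.7], [377.7, 159.3]])]
60 [('side', [[324.7, 129.1], [370.6, 170.9]], 'lip', [[321.9, 132.0], [367.6, 174.0]]), ('top', [[274.7, 150.4], [378.1, 149.0]], 'lip', [[274.9, 156.0], [377.9, 154.6]])]
63 [('side', [[327.1, 126.7], [373.3, 168.3]], 'lip', [[324.3, 129.5], [370.2, 171.3]]), ('top', [[274.4, 145.5], [378.2, 144.0]], 'lip', [[274.7, 151.2], [378.1, 149.7]])]
66 [('side', [[329.6, 124.4], [376.0, 165.7]], 'lip', [[326.7, 127.0], [372.9, 168.6]]), ('top', [[274.2, 140.4], [378.3, 139.0]], 'lip', [[274.5, 146.2], [378.2, 144.8]])]
hinge ends [('side', array([346.8, 156. ]), array([388.8, 194.8])), ('top', array([280.9, 130.5]), array([368.3, 129.3]))]
```

View pics/t7.png

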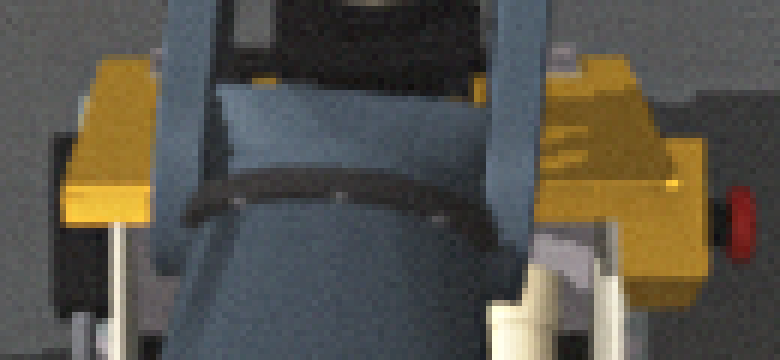

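View pics/s7.png

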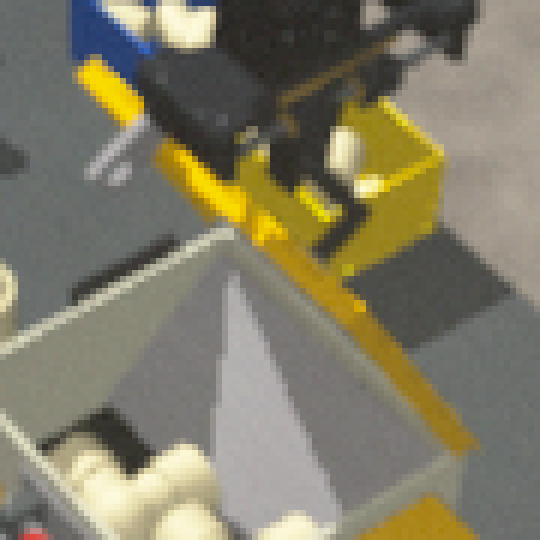

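In the top view the lid's fold edge is at row ≈150.8, where the model gives 149.7 for 60°. In the side view the corners at (326, 129) and (371, 171) match the 60° prediction. Both put the lid at 60 ± 1°. Next I'll check that it holds still and that the bolt and loose parts are where they should be.

Emit:
send_rows([
  [[0,0,0,0,1],[0,0,0,0,1],[0,0,0,0,1],[0,0,0,0,1],[0,0,0,0,1],[0,0,0,0,1],[0,0,0,0,1],[0,0,0,0,1],[0,0,0,0,1],[0,0,0,0,1]],
])

```text
time_s: 17.9
position: [0.691, 0.0551, 0.3089]
tcp_rot: [[-0.027, 1.0, 0.003], [1.0, 0.027, -0.002], [-0.002, 0.003, -1.0]]
force: [-4.6, 0.1, 5.5]
opening: 0.127
```

Run:
```python
from h import *
s=bot.read_state(); print(s["time_s"],s["position"],s["force"],s["opening"])
for c in ["side","top","wrist"]:
  d=imaging.capture(c)
  for t in (["bolt_grip","lid_handle"] if c!="top" else ["elbow","tee","coupling","wrench","screwdriver","hammer"]):
    print(c,t,[( [round(x,4) for x in r["at"]],round(r["conf"],2)) for r in mark_of(c,t)][:1])
```

```text
17.9 [0.69099074 0.05507645 0.30888305] [-4.61399892  0.12415247  5.45802047] 0.12691821800166825
side bolt_grip [([0.634, 0.0543, -0.0004], 0.7)]
side lid_handle [([0.6922, 0.0562, 0.3068], 0.86)]
top elbow [([0.6725, -0.2124, 0.0019], 0.76)]
top tee [([0.5187, -0.1774, -0.0019], 0.86)]
top coupling [([0.5927, 0.268, 0.0002], 0.81)]
top wrench []
top screwdriver []
top hammer [([0.3122, -0.3653, -0.0012], 0.88)]
wrist bolt_grip [([0.4726, 0.0119, 0.1263], 0.63)]
wrist lid_handle [([0.6937, 0.056, 0.3111], 0.66)]
```

The hold is steady, the bolt grip is still at y ≈ 0.012 (drawn) and the loose parts that could be seen haven't moved. Handing in.

```bash
python3 -c "
from rig import bot
print(bot.hand_in())"
```

```text
the job is handed in; nothing more can be done
None
```

The slide bolt is fully drawn and the lid is being held open at about 60°. I handed the job in at about 18 s, with the gripper still closed on the lid handle.

- **Bolt:** with the lid down, I drew the bolt 39.5 mm until it stopped moving and the force rose to 17 N. A wrist-camera look with the lid up puts the grip at y ≈ 0.012, still fully drawn. A side-camera reading of the grip at the same moment was plainly wrong, since it landed on the chute's centre, so I ignored it.
- **Lid angle:** the top view gives about 59°, the side-view corners 60–61°, and the arm position 60–61°. The fitted handle radius came out about 4 mm too large. This may be the bar shifting slightly in the pads or a small error in the hinge position.
- **Hold:** the arm position did not change over a further second. About 7 N of steady force remained at the wrist.
- **Loose parts:** in the last top view the elbow, tee, coupling and hammer were within about 5 mm of their first readings. The last check did not find the wrench or screwdriver, and I did not recheck the spray can. In the pictures taken with the lid up, the wrench and can were standing or lying as before, and the screwdriver showed only partly.

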